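# Push two fresh dishes on their bats up to the stop batten

## Robot

A 6-joint arm with a two-finger parallel gripper is mounted at the origin on the work surface. World frame = base frame: x ahead of the robot, y to its left, z up, the work surface at z = 0. Lengths are in m, angles in degrees, forces in N, time in s.
With the tool pointing down it reaches from about 0.4 to 0.825 m from the base axis. Payload 7 kg.
Tool frame: the origin (TCP) lies midway between the tips of the shut fingers; the grasp point (between the pads) lies ctrl.grasp_offset behind it (ctrl.grasp_offset is the distance from the TCP to the grasp point, in m); z points along the fingers, y is the line along which they close (so a half turn about z gives the same grasp; the last joint's range is limited). The gripper opens to 88 mm and grips with 3 to 60 N. Pads are 19 mm wide; open, the fingers measure 130 mm over their backs; the gripper's body (78 mm by 193 mm) begins 47 mm behind the grasp point.
Start: joints at [90.361, 20.546, 0.682, 0, -70.136, -16.507], TCP at [0.188, 0.648, 0.227] pointing down, gripper open.
Joint ranges: [-176.03, 176.03], [-82.01, 121.73], [-58.28, 71.71], [-173.87, 95.51], [-174.79, -0.11], [-173.66, 173.66]. Speed limits (degrees/s): [136.94, 136.94, 172.46, 180, 180, 180].

## Interface

Orientations are given as [roll, pitch, yaw] about the fixed x, y, z axes, in that order (R = Rz(yaw) Ry(pitch) Rx(roll)).
In Python, from plant import ctrl gives the robot as it stands. The module is installed in compiled form; this text tells all that it offers.
- The arm moves only by the tool send_rows, never from a script. Its argument "increments" is a list that holds one entry, the list of rows, each a list of 4 numbers: the shift along the world's x, y, z normalised to -1 to 1, where 1 is 0.2 m, then the turn about the world's z normalised to -1 to 1, where 1 is 1.5 rad. In form: [[[x, y, z, roll], ...]]. A call has 1 to 12 rows; each row is the pose to reach, as a shift and turn from the pose commanded when the call began; what a row does not reach only later rows make up. A row lasts 1/8 s, in which the tool goes at most 62.5 mm and 10.7 degrees, less where a joint would pass 70% of its speed; a pose out of reach is approached as far as the arm can. A call with a number of a shift or a turn outside -1 to 1 is refused whole. A call with a gripper value outside its range is refused whole. "jaw" is the opening, from 0 (shut) to 1 (fully open), set as the call begins (left out, the last holds). The fingers move at their own pace and stop on an object; the grip force is fixed at half the most. Time passes only in rows, so rows that repeat a pose let the fingers close. It gives the time, the measured TCP pose, the force, the opening and the grip force at its end, in the units of the state.
- ctrl.get_obs(): the state, without advancing time (a new reading comes with each control period).
- ctrl.snapshot(name): name is "scene" or "top"; returns the picture (480x640x3 uint8, red, green, blue); there is no depth.
- ctrl.calibration(name): a dict with "mtx" (3x3 intrinsics, pixels), "eye" and "attitude" of the camera in the world. Camera axes: x right, y up, looking along -z (the intrinsics and any distortion apply to the point x, -y, -z); pixel columns grow to the right and rows downward; lengths in m; the calibration is good to about 2 mm. A picture is of the moment at which its call begins. calibration takes no time and is no camera call.
- ctrl.close_job(): hands the job in; it is judged then, once.
Trained networks look in the newest picture that a camera, given by its name, has taken for a name from the list of things; names that differ only in an ending like _2 or _b are one class to them, and where a whole thing is asked for, a point or a joint stands for the part that bears it (a point fixed in the world has none). Each returns a list of dicts, best first, with "conf" (0 to 1); they miss things now and then, are a little off and sometimes report something else, mostly with a low value. They report only what shows in the picture. A call takes as long as a camera call. They do not tell look-alikes from the thing itself.
- ctrl.trace(thing, camera): "mask" (480x640 bool, what is visible of it) and "bbox" ([left, top, right, bottom] in pixels, round what is visible of it).
- ctrl.spot_point(thing, camera): "pixel" ([row, column] in pixels: a listed point, or the origin of a listed thing).
The state is a dict: "clock": time; "joint_pos": joint angles; "qvel": joint speeds; "tau": joint torques, N m; "tool_pos": TCP position; "orientation": TCP orientation; "force": force on the tool from outside, world axes, zero at the start; "moment": the same for the moment, N m; "opening": finger opening in m; "gripper_force": force on a finger pad.
Only numpy, scipy, OpenCV 4.12 (cv2) and the standard library are available. Lean on these libraries where they do the work, as an engineer would, in place of code of your own. Each camera call takes 0.05 s, during which the arm holds its last target. There are 200 camera calls.

## Task

Line up the two fresh dishes for drying: push each one by the edge of its white plaster bat, sliding it along the table until the bat touches the wooden batten, centred opposite a blue tab, one bat to each tab (either way round). Push only the bats: do not touch the soft dishes or shake them out of place on their bats, do not lift or tip the bats, and leave the cup, the sponge and the scraper where they are.

Things in the scene. Friction and masses are not known exactly. Their poses are not given: they have to be found in the camera images.
- bat_buff: round white plaster bat (disc) 150 mm across, 18 mm thick, 0.3 to 0.65 kg, lying flat and loose on the table (slides when pushed with about 5 to 13 N); carries the yellow-buff dish. Origin: centre of its underside, on the table; z up
- bat_red: round white plaster bat (disc) 150 mm across, 18 mm thick, 0.3 to 0.65 kg, lying flat and loose on the table (slides when pushed with about 5 to 13 N); carries the red-brown dish. Origin: centre of its underside, on the table; z up
- dish_buff: freshly thrown, soft yellow-buff round dish, 116 mm across the rim, 72 mm foot, 28 mm high, 0.25 kg, standing loose and centred on its bat, so the bat sticks out 17 mm all round beyond the rim; its top is 46 mm above the table. Origin: centre of its underside. Not to be touched
- dish_red: freshly thrown, soft red-brown round dish, 116 mm across the rim, 72 mm foot, 28 mm high, 0.25 kg, standing loose and centred on its bat, so the bat sticks out 17 mm all round beyond the rim; its top is 46 mm above the table. Origin: centre of its underside. Not to be touched
- batten: pale wooden stop batten fixed to the table on the side away from the robot, 600 mm long, 30 mm deep, 20 mm high, its length roughly across the robot's view (own y axis along it, own x axis across it, pointing away from the robot). Origin: centre of its underside; the face the bats come to rest against is 15 mm before it (own x = -0.015), so a bat touching it has its centre at own x = -0.090
- tab_a: blue index tab, 14 mm wide along the batten, 30 mm deep, 4 mm thick, fixed on top of the batten; either tab may take either bat. Origin: centre of its underside, on the batten's top (20 mm above the table); axes parallel to the batten's
- tab_b: blue index tab, 14 mm wide along the batten, 30 mm deep, 4 mm thick, fixed on top of the batten; either tab may take either bat. Origin: centre of its underside, on the batten's top (20 mm above the table); axes parallel to the batten's
- cup: small blue glazed cup, 44 mm across, 50 mm high, standing loose before the batten between the two tabs. Origin: centre of its underside. To be left alone
- sponge: yellow sponge block 75 x 55 x 35 mm, loose on the table to one side. Origin: centre of its underside. To be left alone
- scraper: scraper, 190 mm long spatula with dark wooden handle, lying loose on the table to one side along its own x axis, handle at -x, at most about 30 mm high. Origin: near its middle, on the table. To be left alone
Things that resemble listed ones, but are neither listed nor needed, are in the scene too. What is shaped like the bat_buff but green or turquoise is not meant.

How it is judged (in metres and radians):
At the end, for the whole second after the job is handed in: Both bats lie flat on the table, at rest, with the edge within 4 mm of the batten's face and the centre within 15 mm of the middle of a tab along the batten, one bat at each tab; each dish stands on its bat within 12 mm of its centre; cup, sponge and scraper within 12 mm of where they were ((((x of bat_buff in the frame of batten between -0.094 and -0.086 m and y of bat_buff in the frame of tab_a between -0.015 and 0.015 m) and (x of bat_red in the frame of batten between -0.094 and -0.086 m and y of bat_red in the frame of tab_b between -0.015 and 0.015 m)) or ((x of bat_buff in the frame of batten between -0.094 and -0.086 m and y of bat_buff in the frame of tab_b between -0.015 and 0.015 m) and (x of bat_red in the frame of batten between -0.094 and -0.086 m and y of bat_red in the frame of tab_a between -0.015 and 0.015 m))) and height (world z) of each of bat_buff, bat_red below 0.004 m and linear speed of each of bat_buff, bat_red, dish_buff, dish_red below 0.01 m/s and horizontal distance between dish_buff and bat_buff below 0.012 m and horizontal distance between dish_red and bat_red below 0.012 m and z of dish_buff in the frame of bat_buff below 0.022 m and z of dish_red in the frame of bat_red below 0.022 m and distance of each of cup, sponge, scraper from where it was at the start of the episode below 0.012 m); the robot touches nothing.
It fails at once if a soft dish is touched by the robot (contact force between any of the fingers, the arm and dish_buff above 0.3 N or contact force between any of the fingers, the arm and dish_red above 0.3 N).
It fails at once if a bat is lifted or tipped off the table (height (world z) of any of bat_buff, bat_red above 0.008 m or angle between any of bat_buff, bat_red's own z axis and vertical above 0.1 rad).
It fails at once if a dish slips more than 12 mm on its bat or comes off it (horizontal distance between dish_buff and bat_buff above 0.012 m or horizontal distance between dish_red and bat_red above 0.012 m or z of dish_buff in the frame of bat_buff above 0.026 m or z of dish_red in the frame of bat_red above 0.026 m).
It fails at once if the cup, sponge or scraper is moved more than 12 mm (distance of any of cup, sponge, scraper from where it was at the start of the episode above 0.012 m).
It also fails if it takes over 72 s, if anything falls off the work surface, if the arm or the gripper's body presses on something with over 40 N, if the wrist force passes 120 N, or if a joint passes its speed limit or range.

## Working session

There is one attempt and no reset: what is moved stays moved. The work goes in short steps, Python scripts to look and compute and a tool call to move; the robot and the scene stay as the last step left them, time stands still between calls to the robot, and variables do not carry over. Pictures are saved under pics/ and viewed, at most 10 in all, crops included, and the job is handed in when it is done.

Besides the shell and the picture viewer there is one more tool, called after "Request:" in YAML: its name, and indented under it one key for each argument. send_rows: Moves the arm, as the interface text tells. Its arguments: {"type":"object","properties":{"increments":{"type":"array"},"jaw":{"type":"number"}},"required":["increments"]}

```bash
mkdir -p pics; cat > h.py <<'E'
import numpy as np, cv2
from plant import ctrl
def snap(n,f=None):
    im=np.array(ctrl.snapshot(n))
    if f: cv2.imwrite('pics/'+f,im[:,:,::-1])
    return im
def ray(n,px):
    c=ctrl.calibration(n);K=np.array(c['mtx']);R=rot(c['attitude'])
    d=np.linalg.inv(K)@[px[0],px[1],1];d=R@[d[0],-d[1],-d[2]]
    return np.array(c['eye']),d
def rot(a):
    a=np.array(a)
    if a.shape==(3,3): return a
    from scipy.spatial.transform import Rotation as r
    return r.from_euler('xyz',a,degrees=True).as_matrix()
def w(n,px,z):
    e,d=ray(n,px);return e+d*(z-e[2])/d[2]
E
python3 - <<'E'
from h import *
o=ctrl.get_obs();print(o)
print(ctrl.calibration('top'),ctrl.calibration('scene'),ctrl.grasp_offset)
snap('top','t0.png');snap('scene','s0.png')
for t,z in [('bat_buff',.018),('bat_red',.018),('dish_buff',.046),('dish_red',.046),('batten',.02),('tab_a',.024),('cup',.05),('sponge',.035),('scraper',.01)]:
    for r in ctrl.trace(t,'top'):
        m=np.argwhere(r['mask']).mean(0);b=r['bbox']
        print(t,round(r['conf'],2),np.round(b),w('top',[(b[0]+b[2])/2,(b[1]+b[3])/2],z).round(3),w('top',m[::-1],z).round(3))
E
```

```text
{'clock': 0.0, 'joint_pos': array([ 9.03627374e+01,  2.05916539e+01,  6.34276708e-01, -1.87521273e-02,
       -7.01383614e+01, -1.65069076e+01]), 'qvel': array([ 0.00284824, -0.00138174,  0.09325979, -0.04078256,  0.00868534,
       -0.03378721]), 'tau': array([ 3.00504162e-04, -5.82720780e+01,  2.93054241e+01,  6.99713320e+00,
        6.78488650e-03, -1.61648632e-04]), 'tool_pos': array([0.18758562, 0.6478927 , 0.22562837]), 'orientation': array([ 1.79903198e+02, -1.03030065e-02, -1.61505472e+01]), 'force': array([0.04485515, 0.13338299, 0.29464745]), 'moment': array([ 0.04299768, -0.01879869,  0.03816103]), 'gripper_force': 0.0, 'opening': 0.08776667507031181}
{'mtx': array([[493.71766113,   0.        , 313.56124353],
       [  0.        , 493.71766113, 236.73261326],
       [  0.        ,   0.        ,   1.        ]]), 'eye': array([ 0.30758697, -0.01359829,  1.20009363]), 'attitude': array([ 11.30325519,   0.1648751 , -91.43814953])} {'mtx': array([[479.59890951,   0.        , 318.1925882 ],
       [  0.        , 479.59890951, 243.7717142 ],
       [  0.        ,   0.        ,   
[... 677 characters left out ...]
43 0.189 0.046]
batten 0.71 [180. 163. 418. 179.] [0.712 0.016 0.02 ] [0.713 0.026 0.02 ]
batten 0.32 [340. 226. 391. 270.] [ 0.513 -0.141  0.02 ] [ 0.513 -0.138  0.02 ]
tab_a 0.59 [234. 167. 237. 174.] [0.717 0.174 0.024] [0.716 0.176 0.024]
tab_a 0.42 [357. 162. 361. 176.] [ 0.711 -0.135  0.024] [ 0.715 -0.13   0.024]
cup 0.82 [285. 174. 302. 192.] [0.672 0.029 0.05 ] [0.667 0.032 0.05 ]
sponge 0.81 [137. 213. 162. 247.] [0.568 0.379 0.035] [0.572 0.384 0.035]
sponge 0.5 [330. 219. 394. 287.] [ 0.498 -0.132  0.035] [ 0.496 -0.127  0.035]
sponge 0.18 [201. 211. 252. 261.] [0.548 0.194 0.035] [0.545 0.19  0.035]
scraper 0.86 [462. 211. 492. 292.] [ 0.499 -0.414  0.01 ] [ 0.521 -0.413  0.01 ]
```

```bash
python3 -c "
import cv2
a=cv2.imread('pics/t0.png')[140:380,110:510];cv2.imwrite('pics/t0c.png',cv2.resize(a,(800,480),interpolation=cv2.INTER_CUBIC))"
```

```text
(no output)
```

View pics/t0c.png

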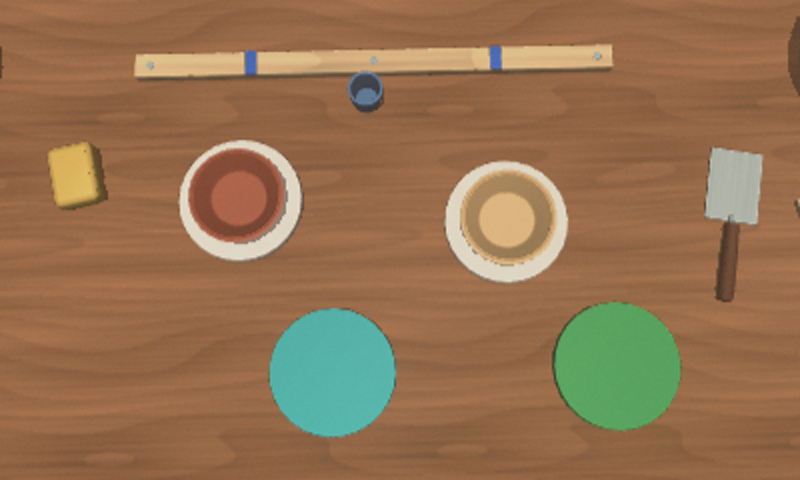

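View pics/s0.png

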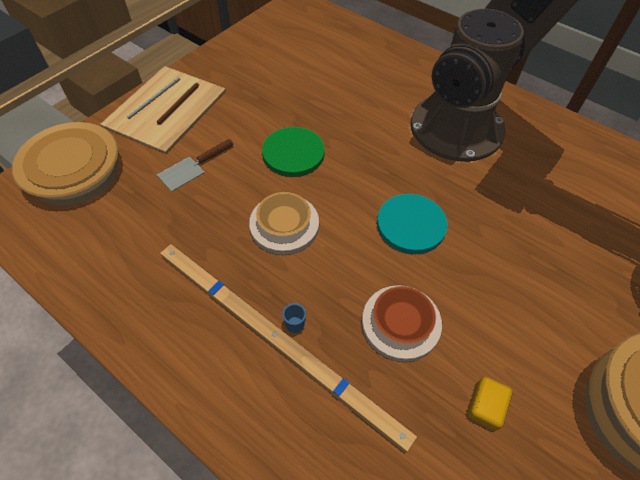

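The top view shows the red dish on its bat opposite the left tab and the buff dish opposite the right tab, with the cup between them and the decoy green and turquoise discs nearer the robot. In crop pixels:

| Thing | Crop position (px) |
|---|---|
| Red bat | 240,200 |
| Left tab | 251,63 |
| Buff bat | 506,222 |
| Right tab | 496,57 |

The scene view agrees.

```bash
cat >> h.py <<'E'
def meas(im):
    hsv=cv2.cvtColor(im,cv2.COLOR_RGB2HSV);out={}
    wh=((hsv[:,:,1]<50)&(hsv[:,:,2]>130)).astype(np.uint8)
    for nm,(x0,x1) in dict(red=(180,290),buff=(310,430)).items():
        m=np.zeros_like(wh);m[165:300,x0:x1]=wh[165:300,x0:x1]
        n,l,s,_=cv2.connectedComponentsWithStats(m);k=1+s[1:,4].argmax()
        c=cv2.convexHull(np.argwhere(l==k)[:,::-1].astype(np.int32)).astype(np.float32)
        (e,ax,_)=cv2.fitEllipse(c)
        M=cv2.moments(c);e2=(M['m10']/M['m00'],M['m01']/M['m00'])
        r=ax[0]/2*(1.2/493.7)
        out[nm]=w('top',e2,.009); print(nm,out[nm].round(4),'ell',w('top',e,.009).round(4),'axes',np.round(np.array(ax)*1.19/493.7,3))
    bl=((hsv[:,:,0]>105)&(hsv[:,:,0]<125)&(hsv[:,:,1]>150)).astype(np.uint8);bl[185:]=0;bl[:155]=0
    n,l,s,ce=cv2.connectedComponentsWithStats(bl)
    for k in range(1,n):
        if s[k,4]>20: print('blue',s[k],w('top',ce[k],.024).round(4))
    return out
E
python3 - <<'E'
from h import *
meas(snap('top'))
im=snap('top');print(im[165:182,235].tolist());print(im[160:180,358].tolist())
# batten front (top) edge rows: brightness edge per column, excluding tabs/cup
hsv=cv2.cvtColor(im,cv2.COLOR_RGB2HSV)
g=(im[:,:,1]>135).astype(int)
for c in (190,220,260,330,380,410):
    r=np.where(g[155:190,c])[0]+155
    print(c,r.min(),r.max(),w('top',[c,r.min()-.5],.02).round(4)[:2],w('top',[c,r.max()+.5],.02).round(4)[:2])
E
```

```text
red [0.5431 0.1896 0.009 ] ell [0.543  0.1896 0.009 ] axes [0.143 0.147]
buff [ 0.5083 -0.1348  0.009 ] ell [ 0.5082 -0.1348  0.009 ] axes [0.145 0.147]
[[107, 101, 131], [74, 102, 170], [73, 103, 178], [72, 104, 177], [74, 106, 178], [73, 105, 178], [72, 103, 179], [72, 103, 178], [75, 106, 180], [75, 107, 180], [73, 104, 179], [67, 94, 160], [83, 75, 90], [94, 76, 57], [115, 86, 64], [140, 100, 69], [149, 103, 69]]
[[152, 107, 73], [154, 109, 75], [131, 95, 74], [90, 103, 162], [75, 105, 178], [77, 107, 179], [77, 109, 181], [78, 108, 181], [76, 108, 180], [78, 109, 181], [76, 108, 181], [78, 109, 182], [77, 109, 182], [79, 111, 185], [85, 86, 113], [89, 73, 57], [95, 77, 56], [137, 96, 67], [144, 101, 70], [142, 98, 68]]
190 167 177 [0.7312 0.2895] [0.7023 0.2888]
220 166 176 [0.7319 0.2142] [0.703  0.2138]
260 166 176 [0.7293 0.1137] [0.7004 0.1138]
330 164 174 [ 0.7299 -0.0621] [ 0.701  -0.0612]
380 163 173 [ 0.7293 -0.1877] [ 0.7004 -0.1862]
410 162 172 [ 0.73   -0.2632] [ 0.7011 -0.2614]
```

```bash
sed -i 's/>150)).astype(np.uint8);bl/>110)).astype(np.uint8);bl/' h.py
python3 - <<'E'
from h import *
meas(snap('top'))
E
```

```text
red [0.5431 0.1895 0.009 ] ell [0.543  0.1896 0.009 ] axes [0.143 0.147]
buff [ 0.5083 -0.1348  0.009 ] ell [ 0.5082 -0.1348  0.009 ] axes [0.145 0.147]
blue [355 163   5  11  54] [ 0.7147 -0.1291  0.024 ]
blue [233 166   5  11  55] [0.715  0.1758 0.024 ]
```

Request:
send_rows:
  increments:
    - [[0.3, -0.4, 0, 0], [0.6, -0.9, 0, 0.15], [0.85, -1, 0, 0.19], [0.9, -1, 0, 0.19], [0.95, -1, 0, 0.19], [0.95, -1, 0, 0.19], [0.95, -1, 0, 0.19], [0.95, -1, 0, 0.19]]
  jaw: 1

```text
clock: 1.7
tool_pos: [0.377, 0.4489, 0.2265]
orientation: [-180.0, 0.0, 0.2]
force: [0.3, -0.2, 0.2]
opening: 0.0872
gripper_force: 0.0
```

Request:
send_rows:
  increments:
    - [[0.1, -0.3, 0, 0], [0.2, -0.6, -0.2, -0.06], [0.33, -0.9, -0.4, -0.113], [0.33, -1, -0.5, -0.113], [0.33, -1, -0.5, -0.113]]

```text
clock: 2.33
tool_pos: [0.442, 0.2452, 0.1241]
orientation: [179.8, 0.2, -9.6]
force: [0.9, -0.0, 0.5]
opening: 0.0873
gripper_force: 0.0
```

Request:
send_rows:
  increments:
    - [[0, -0.1, 0, 0], [0, -0.2, 0, 0], [0, -0.215, -0.2, 0], [0, -0.215, -0.4, 0], [0, -0.215, -0.5, 0], [0, -0.215, -0.55, 0], [0, -0.215, -0.585, 0], [0, -0.215, -0.585, 0], [0, -0.215, -0.585, 0]]

```text
clock: 3.45
tool_pos: [0.4441, 0.2058, 0.0103]
orientation: [-179.9, -0.0, -9.5]
force: [-0.5, -0.4, -0.0]
opening: 0.088
gripper_force: 0.0
```

Request:
send_rows:
  increments:
    - [[0.025, -0.004, 0, 0], [0.05, -0.008, 0, 0], [0.07, -0.012, 0, 0], [0.085, -0.014, 0, 0], [0.097, -0.016, 0, 0], [0.108, -0.018, 0, 0], [0.119, -0.02, 0, 0], [0.13, -0.022, 0, 0], [0.141, -0.0235, 0, 0], [0.152, -0.0255, 0, 0], [0.163, -0.0275, 0, 0], [0.174, -0.029, 0, 0]]

```text
clock: 4.95
tool_pos: [0.4766, 0.1982, 0.009]
orientation: [179.8, 0.2, -9.6]
force: [-8.5, -0.0, 4.9]
opening: 0.0875
gripper_force: 3.6
```

```bash
python3 - <<'E'
from h import *
im=snap('top','t1.png')
cv2.imwrite('pics/t1c.png',cv2.resize(im[140:340,110:410],(800,533),interpolation=cv2.INTER_CUBIC))
snap('scene','s1.png')
for r in ctrl.trace('dish_red','scene')[:2]: print(r['conf'],r['bbox'])
E
```

```text
0.96 [371.4, 287.6, 435.2, 344.6]
```

View pics/s1.png

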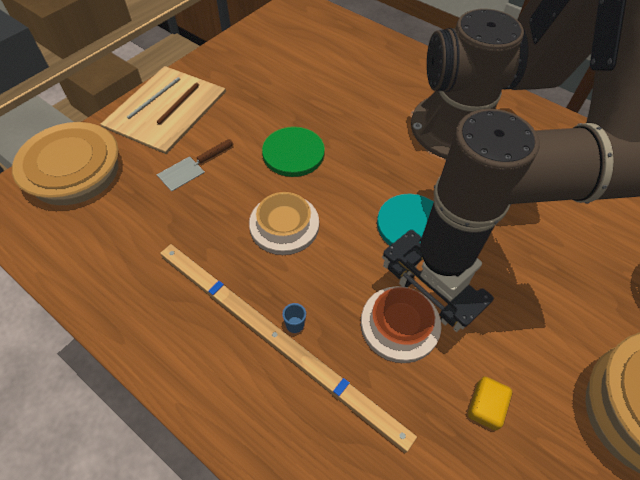

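The scene view shows the fingers cradling the rear of the red bat around pixel (430,310), clear of the dish, and the bat has just begun to slide.

Request:
send_rows:
  increments:
    - [[0.018, -0.003, 0, 0], [0.037, -0.006, 0, 0], [0.056, -0.009, 0, 0], [0.075, -0.0125, 0, 0], [0.094, -0.0155, 0, 0], [0.113, -0.019, 0, 0], [0.132, -0.022, 0, 0], [0.15, -0.025, 0, 0], [0.168, -0.028, 0, 0], [0.186, -0.031, 0, 0], [0.2, -0.0335, 0, 0], [0.2, -0.0335, 0, 0]]

```text
clock: 6.6
tool_pos: [0.5173, 0.192, 0.009]
orientation: [179.9, 0.1, -9.6]
force: [-3.9, 1.1, 2.3]
opening: 0.0876
gripper_force: 2.4
```

```bash
cat >> h.py <<'E'
def hull(im,c0,n='scene',f=None):
    """fit bat centre (z=0..18mm disc outline) in camera n to white pixels near guess c0"""
    from scipy.optimize import least_squares
    hsv=cv2.cvtColor(im,cv2.COLOR_RGB2HSV)
    wh=((hsv[:,:,1]<60)&(hsv[:,:,2]>110)).astype(np.uint8)
    c=ctrl.calibration(n);K=np.array(c['mtx']);R=rot(c['attitude']);e=np.array(c['eye'])
    def pr(P):
        q=(np.asarray(P)-e)@R;q=q*[1,-1,-1];q=q@K.T;return q[:,:2]/q[:,2:]
    return wh,pr
def edgefit(im,c0,n='scene',arc=(-70,70)):
    """top-edge (z=.018) circle, radial brightness edge on far side (angles deg about +x)"""
    from scipy.optimize import least_squares
    g=cv2.GaussianBlur(im[:,:,2].astype(np.float32),(0,0),.7)
    _,pr=hull(im,c0,n);pts=[]
    for a in np.radians(np.arange(*arc,3)):
        u=np.array([np.cos(a),np.sin(a)]);rr=np.arange(.064,.090,.0005)
        P=np.c_[np.array(c0)[None]+rr[:,None]*u,np.full(len(rr),.018)]
        p=pr(P).astype(np.float32);v=cv2.remap(g,p[:,0],p[:,1],cv2.INTER_LINEAR).ravel()
        d=np.diff(v);k=d.argmin()
        if d[k]<-2.5: pts.append(P[k,:2]+.00025*u)
    pts=np.array(pts)
    s=least_squares(lambda c:np.linalg.norm(pts-c,axis=1)-.075,c0,loss='soft_l1',f_scale=.001)
    return s.x.round(4),len(pts),np.abs(s.fun).mean().round(4)
E
python3 - <<'E'
from h import *
s=snap('scene');t=snap('top')
print('buff check',edgefit(t,[.508,-.135],'top',(-100,100)),edgefit(s,[.508,-.135],'scene',(-80,100)))
for g in ([.615,.178],[.610,.177]):
  print('red',edgefit(t,g,'top'),edgefit(s,g,'scene'))
E
```

```text
buff check (array([ 0.507 , -0.1347]), 67, np.float64(0.0005)) (array([ 0.5081, -0.1386]), 60, np.float64(0.0006))Traceback (most recent call last):
  File "<stdin>", line 5, in <module>
  File "h.py", line 55, in edgefit
    s=least_squares(lambda c:np.linalg.norm(pts-c,axis=1)-.075,c0,loss='soft_l1',f_scale=.001)
    return func(*args, **kwargs)
    vector_fun = VectorFunction(
        fun_wrapped,
    ...<6 lines>...
        workers=workers
    )
    self._update_fun()
    ~~~~~~~~~~~~~~~~^^
    self.f = self.fun_wrapped(xp_copy(self.x))
             ~~~~~~~~~~~~~~~~^^^^^^^^^^^^^^^^^
    return np.atleast_1d(self.fun(x))
                         ~~~~~~~~^^^
    return self.f(x, *self.args, **self.kwargs)
           ~~~~~~^^^^^^^^^^^^^^^^^^^^^^^^^^^^^^
  File "h.py", line 55, in <lambda>
    s=least_squares(lambda c:np.linalg.norm(pts-c,axis=1)-.075,c0,loss='soft_l1',f_scale=.001)
                                            ~~~^~
ValueError: operands could not be broadcast together with shapes (0,) (2,)
```

```bash
python3 - <<'E'
from h import *
s=snap('scene','s2.png');t=snap('top')
for n,i in (('top',t),('scene',s)):
  try: print(edgefit(i,[.584,.181],n,(-60,60)))
  except Exception as e: print(n,'none')
E
```

```text
(array([0.5857, 0.183 ]), 33, np.float64(0.0006))
(array([0.5862, 0.1785]), 40, np.float64(0.0003))
```

Request:
send_rows:
  increments:
    - [[0.018, -0.003, 0, 0], [0.037, -0.006, 0, 0], [0.056, -0.009, 0, 0], [0.075, -0.0125, 0, 0], [0.094, -0.0155, 0, 0], [0.112, -0.019, 0, 0], [0.13, -0.022, 0, 0], [0.145, -0.0245, 0, 0], [0.158, -0.027, 0, 0], [0.17, -0.029, 0, 0], [0.178, -0.03, 0, 0], [0.178, -0.03, 0, 0]]

```text
clock: 8.3
tool_pos: [0.5529, 0.1863, 0.0091]
orientation: [179.9, 0.1, -9.5]
force: [-5.1, 0.1, 2.2]
opening: 0.0873
gripper_force: 2.6
```

```bash
cat > m.py <<'E'
from h import *
import sys
g=[float(sys.argv[1]),float(sys.argv[2])]
s=snap('scene','s_last.png');t=snap('top','t_last.png')
for n,i in (('top',t),('scene',s)):
  try: print(n,edgefit(i,g,n,(-60,60)))
  except Exception as e: print(n,'none')
hsv=cv2.cvtColor(s,cv2.COLOR_RGB2HSV)
bl=((hsv[:,:,0]>105)&(hsv[:,:,0]<125)&(hsv[:,:,1]>110)).astype(np.uint8)
n,l,st,ce=cv2.connectedComponentsWithStats(bl)
for k in range(1,n):
    p=w('scene',ce[k],.024)
    if st[k,4]>20 and abs(p[0]-.71)<.04 and abs(p[1])<.3: print('tab scene',st[k,4],p.round(4))
E
python3 m.py .620 .1765
```

```text
top (array([0.6213, 0.1776]), 29, np.float64(0.0006))
scene (array([0.6217, 0.1729]), 40, np.float64(0.0005))
tab scene 95 [ 0.7157 -0.1327  0.024 ]
tab scene 130 [0.7165 0.1725 0.024 ]
```

Request:
send_rows:
  increments:
    - [[0.005, -0.001, 0, 0], [0.01, -0.002, 0, 0], [0.015, -0.0025, 0, 0], [0.02, -0.003, 0, 0], [0.024, -0.004, 0, 0], [0.028, -0.0045, 0, 0], [0.028, -0.0045, 0, 0]]

```text
clock: 9.28
tool_pos: [0.5573, 0.1854, 0.0089]
orientation: [179.9, 0.2, -9.5]
force: [-9.9, 1.8, 3.6]
opening: 0.0879
gripper_force: 5.3
```

```bash
python3 m.py .6255 .1765
```

```text
top (array([0.626 , 0.1777]), 31, np.float64(0.001))
scene (array([0.6257, 0.1723]), 37, np.float64(0.0004))
tab scene 95 [ 0.7157 -0.1327  0.024 ]
tab scene 128 [0.7167 0.1725 0.024 ]
```

Request:
send_rows:
  increments:
    - [[0.004, -0.0005, 0, 0], [0.008, -0.001, 0, 0], [0.012, -0.002, 0, 0], [0.012, -0.002, 0, 0]]

```text
clock: 9.88
tool_pos: [0.5577, 0.185, 0.0087]
orientation: [179.8, 0.4, -9.6]
force: [-20.0, 7.8, 10.3]
opening: 0.0879
gripper_force: 9.6
```

Request:
send_rows:
  increments:
    - [[-0.015, 0.0025, 0, 0], [-0.05, 0.008, 0, 0], [-0.12, 0.02, 0, 0], [-0.2, 0.033, 0, 0], [-0.2, 0.033, 0, 0], [-0.25, 0.033, 0.25, 0], [-0.4, 0, 0.5, 0.05], [-0.6, -0.2, 0.5, 0.143], [-0.65, -0.5, 0.5, 0.143], [-0.65, -0.8, 0.5, 0.143], [-0.65, -1, 0.5, 0.143], [-0.65, -1, 0.5, 0.143]]

```text
clock: 11.38
tool_pos: [0.4318, -0.0165, 0.1098]
orientation: [-180.0, -0.0, 2.6]
force: [0.4, 0.7, -0.3]
opening: 0.088
gripper_force: 0.0
```

```bash
python3 m.py .6255 .1765; python3 - <<'E'
from h import *
t=snap('top')
print(edgefit(t,[.508,-.135],'top',(-100,100)))
print({k:ctrl.get_obs()[k] for k in('clock','tool_pos','orientation')})
E
```

```text
top (array([0.6254, 0.1766]), 40, np.float64(0.0005))
scene (array([0.6256, 0.1723]), 37, np.float64(0.0004))
tab scene 95 [ 0.7157 -0.1327  0.024 ]
tab scene 128 [0.7167 0.1725 0.024 ]
(array([ 0.5072, -0.1343]), 52, np.float64(0.0016))
{'clock': 11.525, 'tool_pos': array([ 0.4324827 , -0.01410592,  0.10977683]), 'orientation': array([-1.79989237e+02, -4.38653111e-02,  2.75162661e+00])}
```

Request:
send_rows:
  increments:
    - [[-0.085, -0.25, 0, 0], [-0.085, -0.5, 0, 0], [-0.085, -0.62, 0, 0], [-0.085, -0.62, -0.15, 0], [-0.085, -0.62, -0.3, 0], [-0.085, -0.62, -0.42, 0], [-0.085, -0.62, -0.48, 0], [-0.085, -0.62, -0.5, 0], [-0.085, -0.62, -0.5, 0]]

```text
clock: 12.65
tool_pos: [0.4156, -0.1381, 0.0099]
orientation: [180.0, -0.0, 2.8]
force: [-0.2, 0.1, 0.5]
opening: 0.0881
gripper_force: 0.0
```

Request:
send_rows:
  increments:
    - [[0.02, 0.001, 0, 0], [0.04, 0.002, 0, 0], [0.06, 0.003, 0, 0], [0.075, 0.0035, 0, 0], [0.088, 0.004, 0, 0], [0.1, 0.005, 0, 0], [0.111, 0.0055, 0, 0], [0.122, 0.006, 0, 0], [0.133, 0.0065, 0, 0], [0.144, 0.007, 0, 0], [0.156, 0.0075, 0, 0], [0.168, 0.008, 0, 0]]

```text
clock: 14.15
tool_pos: [0.4453, -0.1376, 0.0089]
orientation: [180.0, 0.3, 2.7]
force: [-8.8, -2.0, 4.8]
opening: 0.0877
gripper_force: 3.8
```

```bash
python3 m.py .517 -.134; cp pics/s_last.png pics/s3.png
```

```text
top (array([ 0.5148, -0.1323]), 21, np.float64(0.0006))
scene (array([ 0.5146, -0.1366]), 40, np.float64(0.0005))
tab scene 95 [ 0.7157 -0.1327  0.024 ]
tab scene 128 [0.7167 0.1725 0.024 ]
```

View pics/s3.png

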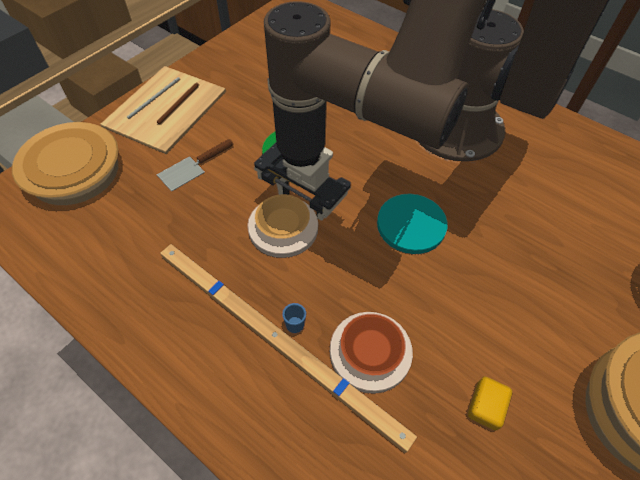

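The scene view shows the red bat against the batten at its tab (372,350), and the gripper cradling the buff bat at (283,225), clear of the dish.

Request:
send_rows:
  increments:
    - [[0.018, 0.0005, 0, 0], [0.038, 0.001, 0, 0], [0.058, 0.0015, 0, 0], [0.078, 0.002, 0, 0], [0.098, 0.003, 0, 0], [0.118, 0.0035, 0, 0], [0.138, 0.004, 0, 0], [0.158, 0.0045, 0, 0], [0.178, 0.0055, 0, 0], [0.198, 0.006, 0, 0], [0.218, 0.0065, 0, 0], [0.236, 0.007, 0, 0]]

```text
clock: 15.75
tool_pos: [0.4928, -0.1358, 0.0088]
orientation: [180.0, 0.3, 2.7]
force: [-8.2, -0.6, 4.2]
opening: 0.0874
gripper_force: 3.9
```

Request:
send_rows:
  increments:
    - [[0.018, 0.0005, 0, 0], [0.038, 0.001, 0, 0], [0.058, 0.0015, 0, 0], [0.078, 0.002, 0, 0], [0.098, 0.003, 0, 0], [0.118, 0.0035, 0, 0], [0.138, 0.004, 0, 0], [0.158, 0.0045, 0, 0], [0.176, 0.0055, 0, 0], [0.19, 0.006, 0, 0], [0.2, 0.006, 0, 0], [0.2, 0.006, 0, 0]]

```text
clock: 17.25
tool_pos: [0.533, -0.1346, 0.0088]
orientation: [180.0, 0.3, 2.7]
force: [-6.8, -0.7, 3.4]
opening: 0.0877
gripper_force: 3.6
```

```bash
python3 m.py .602 -.130
```

```text
top (array([ 0.5916, -0.1272]), 1, np.float64(0.0))
scene (array([ 0.6024, -0.1329]), 40, np.float64(0.0005))
tab scene 95 [ 0.7157 -0.1327  0.024 ]
tab scene 128 [0.7167 0.1725 0.024 ]
```

Request:
send_rows:
  increments:
    - [[0.014, 0, 0, 0], [0.029, 0, 0, 0], [0.044, 0, 0, 0], [0.058, 0, 0, 0], [0.07, 0, 0, 0], [0.08, 0, 0, 0], [0.089, 0, 0, 0], [0.097, 0, 0, 0], [0.104, 0, 0, 0], [0.11, 0, 0, 0], [0.115, 0, 0, 0], [0.115, 0, 0, 0]]

```text
clock: 18.85
tool_pos: [0.5555, -0.1346, 0.0087]
orientation: [-180.0, 0.4, 2.7]
force: [-8.3, 0.0, 4.6]
opening: 0.0878
gripper_force: 4.3
```

```bash
python3 m.py .6255 -.129
```

```text
top (array([ 0.6259, -0.1291]), 3, np.float64(0.0004))
scene (array([ 0.6247, -0.133 ]), 38, np.float64(0.0007))
tab scene 94 [ 0.7159 -0.1328  0.024 ]
tab scene 128 [0.7167 0.1725 0.024 ]
```

Request:
send_rows:
  increments:
    - [[0.005, 0, 0, 0], [0.009, 0, 0, 0], [0.013, 0, 0, 0], [0.013, 0, 0, 0]]

```text
clock: 19.45
tool_pos: [0.5558, -0.1347, 0.0085]
orientation: [-180.0, 0.6, 2.7]
force: [-14.9, 1.4, 10.2]
opening: 0.0877
gripper_force: 7.2
```

Force rose while the tool stayed put, so the bat is against the batten. Next I back off.

Request:
send_rows:
  increments:
    - [[-0.015, -0.001, 0, 0], [-0.05, -0.002, 0, 0], [-0.12, -0.006, 0, 0], [-0.2, -0.01, 0, 0], [-0.22, -0.01, 0, 0], [-0.25, -0.01, 0.2, 0], [-0.5, -0.01, 0.5, 0], [-0.7, -0.01, 0.6, 0], [-0.7, -0.01, 0.6, 0], [-0.7, -0.01, 0.6, 0]]

```text
clock: 20.7
tool_pos: [0.4221, -0.1362, 0.1301]
orientation: [-180.0, -0.1, 2.8]
force: [-0.1, 0.2, 0.2]
opening: 0.0876
gripper_force: 0.0
```

```bash
python3 m.py .6255 -.129; python3 m.py .6255 .1765; python3 -c "
import cv2
a=cv2.imread('pics/t_last.png')[140:300,110:510];cv2.imwrite('pics/t9.png',cv2.resize(a,(800,320),interpolation=cv2.INTER_CUBIC))"
```

```text
top (array([ 0.6238, -0.1287]), 40, np.float64(0.0007))
scene (array([ 0.6247, -0.1329]), 38, np.float64(0.0008))
tab scene 94 [ 0.7159 -0.1328  0.024 ]
tab scene 127 [0.7166 0.1725 0.024 ]
top (array([0.6254, 0.1767]), 40, np.float64(0.0005))
scene (array([0.6257, 0.1722]), 37, np.float64(0.0004))
tab scene 94 [ 0.7159 -0.1328  0.024 ]
tab scene 128 [0.7167 0.1725 0.024 ]
```

View pics/t9.png

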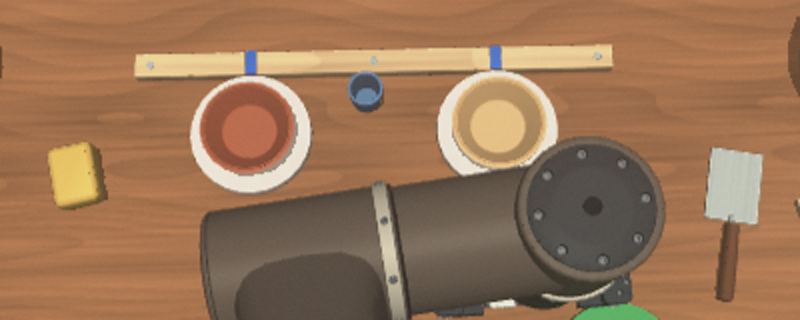

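Both bats touch the batten at their tabs, with the red bat near (250,133) and the buff bat near (497,125). The dishes are still centred, and the cup, sponge and scraper have not moved.

```bash
python3 -c "
from plant import ctrl
print(ctrl.close_job())"
```

```text
the job is handed in; nothing more can be done
None
```

I handed the job in at about 21 s. Both bats rest against the batten, within about 2 mm of their tab centres by camera; the dishes look centred on their bats, and the cup, sponge and scraper look unmoved. No verdict came back.

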